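Set an adjustable wrench and tighten the pizza oven's anchor nut

TASK

The adjustable wrench is lying around the anchor nut on the pizza oven's base plate with its jaws too wide. Roll its worm with light finger pressure until the jaws just fit the nut without turning the nut yet, then use the wrench handle to turn the nut clockwise, seen from above, by a sixth of a turn (60 degrees). Be gentle with the wrench, leave it lying snug on the nut, let go, and do not disturb the other things.

Things in the scene. Friction and masses are not known exactly. Their poses are not given: they have to be found in the camera images.
- wrench: loose steel adjustable wrench, 270 mm long, 0.5-0.7 kg, lying flat on the base plate, open jaws around the nut. Origin: on its underside, where the nut's centre sits when the jaws fit. +x runs along the middle of the handle, +z up. Fixed jaw's inner face at y = -15 mm, x from -14 to the throat at 19 mm. Head 17 mm thick, y from -33 to 45 mm
- handle_mid (a point): fixed point of the wrench: top of its handle, on the middle line, 150 mm from the wrench's origin, 13 mm above the base plate. The handle is 24 mm wide, 13 mm thick, flat on the plate, straight from x = 85 to 240 mm of the wrench, round end to 255 mm
- worm_top (a point): fixed point of the wrench: top of its worm, a knurled dark roller, 20 mm diameter, 18 mm long, 47 mm from the wrench's origin along the handle, axis along the wrench's y. Its top is 22 mm above the base plate, 5 mm above the head. Press it with about 11 to 15 N; over 35 N on the wrench is too rough
- worm (a joint): angle of the worm, rad. Rubbing its top 10 mm towards the jaws (the wrench's -x) without slip adds 1 rad and closes the jaw 1 mm; the other way opens it. Rolling takes about 3 N of rubbing force. It stalls when the jaws are snug, stays where it is left and holds the jaw while the nut is turned
- jaw (a joint): travel of the wrench's moving jaw, m; grows as it closes. Inner faces are 37 mm apart at 0: the opening is 37 mm minus this. Starts at -0.0003 to 0.0017; fits the nut at about 0.0063 to 0.007. The moving jaw is 16 mm wide, on the wrench's +y side, from x = -12 to 18 mm
- nut (a joint): angle of the nut, rad, 0 at the start, grows clockwise seen from above. Stiff: turning takes about 0.4 N m (3 N on the handle 150 mm out). No stop; it stays where it is left
- nut_top (a point): centre of the top of the upright hexagon nut, 30 mm across flats, 17 mm high, standing on the base plate; its stud shows 3 mm above it. At the start two of its flats are roughly parallel to the wrench's handle. It can only turn about the vertical
- plate_top (a point): point on top of the dark steel base plate under the nut's centre, 10 mm above the worktop; axes of the plate. The plate is fixed, x from -120 to 290 mm, y from -300 to 670 mm about this point. The oven (360 x 330 mm, 265 mm tall) stands on it from y = 325 mm on; an aluminium pizza screen leans on the oven from y = 225 mm on
- mill: loose dark wooden pepper mill, 54 mm wide, 172 mm tall, left of the nut; origin under its centre; leave it alone
- jar: loose glass jar with steel lid, 68 mm wide, 85 mm tall; origin under its centre; leave it alone
- screwdriver: loose screwdriver, 190 mm long, lying on the plate; origin on its underside, axis along x; leave it alone
- bowl: loose grey bowl, 130 mm wide, 55 mm tall; origin under its centre; leave it alone
- ramekin: loose small white ramekin, 76 mm wide, 40 mm tall; origin under its centre; leave it alone
- cruet: loose glass cruet with stopper, 72 mm wide, 163 mm tall; origin under its centre; leave it alone
- spatula: loose yellow silicone spatula lying on the worktop; origin on its underside, axis along x; leave it alone

How it is judged (in metres and radians):
On the way, in this order (a step that is already met when the one before it is completed fails the run):
1. the jaws fit the nut (opening within 1 mm of it), with the nut not yet turned (value of joint jaw between 0.006 and 0.009 m and horizontal distance between wrench and nut_top below 0.008 m and value of joint nut between -0.25 and 0.25 rad), for 0.2 s.
2. the nut is turned clockwise by about a sixth of a turn with the jaws snug (value of joint jaw between 0.006 and 0.009 m and horizontal distance between wrench and nut_top below 0.008 m and value of joint nut above 0.87 rad), for 0.2 s.
At the end, for the whole second after the job is handed in: The nut stands 0.87 to 1.25 rad (50 to 72 degrees) clockwise of its start, the wrench lies flat and still around it (its origin within 8 mm of the nut's axis, handle top under 30 mm above the worktop) with the jaws still fitting (jaw joint 0.0060 to 0.0090), and the fingers are off the wrench (all of step 2 and value of joint nut below 1.25 rad and height (world z) of handle_mid below 0.03 m and linear speed of wrench below 0.02 m/s and contact force between the fingers and wrench below 0.1 N); the robot touches nothing.
It fails at once if the robot pushes or presses on the wrench with more than 35 N (contact force between the fingers and wrench above 35 N).
It fails at once if the nut is turned more than 0.35 rad while the jaws are still too wide (value of joint jaw below 0.0045 m and (value of joint nut above 0.35 rad or value of joint nut below -0.35 rad)).
It fails at once if one of the seven bystanders is moved by more than 25 mm (distance of any of mill, jar, screwdriver, bowl, ramekin, cruet, spatula from where it was at the start of the episode above 0.025 m).
It also fails if it takes over 70 s, if anything falls off the work surface, if the arm or the gripper's body presses on something with over 40 N, if the wrist force passes 120 N, or if a joint passes its speed limit or range.

ROBOT

A 6-joint arm with a two-finger parallel gripper is mounted at the origin on the work surface. World frame = base frame: x ahead of the robot, y to its left, z up, the work surface at z = 0. Lengths are in mm, angles in rad, forces in N, time in s.
With the tool pointing down it reaches from about 275 to 1000 mm from the base axis. Payload 8.4 kg.
Tool frame: the origin (TCP) lies at the centre of the arm's flange, where the gripper is bolted on; the fingertips stand 173 mm ahead of it and the grasp point (between the pads) lies 155 mm ahead of it; z points along the fingers, y is the direction in which the jaws open and shut (so a half turn about z gives the same grasp; the last joint's range is limited). The gripper opens to 85 mm and grips with 20 to 120 N. Pads are 22 mm wide; open, the fingers measure 114 mm over their backs; the gripper's body (76 mm by 85 mm) begins 54 mm behind the grasp point. The pads swing forward as they close: fully open they stand 13 mm farther back than shut.
Start: joints at [1.221, 0.353, 1.633, -0, 1.155, -0.002], TCP at [213.018, 587.582, 404.681] pointing down, gripper open.
Joint ranges: [-2.63, 2.63], [-0.92, 2.1], [0.06, 2.66], [-1.3, 4.44], [0, 2.69], [-3.02, 3.02]. Speed limits (rad/s): [2.22, 2.22, 2.79, 3.14, 3.14, 3.14].

INTERFACE

Orientations are given as [roll, pitch, yaw] about the fixed x, y, z axes, in that order (R = Rz(yaw) Ry(pitch) Rx(roll)).
In Python, from rig import sense, grab_frame, camera_model, sign_off gives the robot as it stands. The module is installed in compiled form; this text tells all that it offers.
- The arm moves only by the tool step_arm, never from a script. Its argument "commands" is a list of rows, each a list of 3 entries, a list of its own where there are three numbers: the shift along the tool's x, y, z in mm, then the turn about the tool's z in rad, then the opening, from 0 (shut) to 1 (fully open). A call has 1 to 20 rows; each row shifts and turns the pose as measured when the row begins, along the tool's axes as they then stand; what a row does not reach is not made up. A row lasts 1/8 s, in which the tool goes at most 62.5 mm and 10.7 degrees, less where a joint would pass 70% of its speed; a pose out of reach is approached as far as the arm can. A call with a gripper value outside its range is refused whole. The fingers move at their own pace and stop on an object; "force" is the grip in N (left out, the last holds). Time passes only in rows, so rows that do not move let the fingers close. It gives the time, the measured TCP pose, the force and the opening at its end, in the units of the state.
- sense(): the state, without advancing time (a new reading comes with each control period).
- grab_frame(name): name is "scene" or "side" or "wrist"; returns the picture (420x560x3 uint8, blue, green, red); there is no depth.
- camera_model(name): a dict with "fx", "fy", "cx", "cy" (pixels), "R" (3x3) and "t" (3): a world point X has camera coordinates R X + t. Camera axes: x right, y down, z forward; pixel columns grow to the right and rows downward; lengths in mm; the calibration is good to about 2 mm. A picture is of the moment at which its call begins: read the wrist's pose just before it. camera_model takes no time and is no camera call; for the wrist camera it gives the pose at the moment of the call.
- sign_off(): hands the job in, once; it reports no verdict.
The state is a dict: "clock": time; "qpos": joint angles; "qvel": joint speeds; "joint_efforts": joint torques, N m; "eef_pos": TCP position; "tcp_rot": TCP orientation; "contact_force": force on the tool from outside, world axes, zero at the start; "wrist_torque": the same for the moment, N m; "opening": opening from 0.0 (shut) to 1.0 (fully open).
Only numpy, scipy, OpenCV 4.12 (cv2) and the standard library are available. Lean on these libraries where they do the work, as an engineer would, in place of code of your own. Each camera call takes 0.05 s, during which the arm holds its last target. There are 200 camera calls.

## Working session

There is one attempt and no reset: what is moved stays moved. The work goes in short steps, Python scripts to look and compute and a tool call to move; the robot and the scene stay as the last step left them, time stands still between calls to the robot, and variables do not carry over. Pictures are saved under pics/ and viewed, about 8 in all and at most 12, crops included, and the job is handed in when it is done.

Besides the shell and the picture viewer there is one more tool, called in YAML: its name, and indented under it one key for each argument. step_arm: Moves the arm, as the interface text tells. Its arguments: {"type":"object","properties":{"commands":{"type":"array","items":{"type":"array"}},"force":{"type":"number"}},"required":["commands"]}

```bash
mkdir -p pics
python3 - <<'E'
from rig import *
import cv2
s=sense();print(s['clock'],s['eef_pos'],s['tcp_rot'],s['opening'],s['contact_force'])
for n in ("scene","side","wrist"):
    m=camera_model(n);print(n,m['fx'],m['cx'],m['cy'],m['R'],m['t'])
    cv2.imwrite(f'pics/{n}0.png',grab_frame(n))
E
python3 -c "
import cv2,numpy as np
a=[cv2.imread(f'pics/{n}0.png') for n in ('scene','wrist')]
cv2.imwrite('pics/a.png',np.vstack(a)[:, :] if 0 else cv2.resize(np.hstack(a),(800,300)))"
```

```text
0.0 [212.90968487 587.35326611 403.97619214] [-3.14022252e+00  1.30451360e-05  2.79386508e+00] 0.9971515399700729 [ 0.43928931 -0.01262816  0.56704711]
scene 408.53885713760224 276.02027559867446 210.06713098442705 [[ 0.51788237  0.85537989  0.01109456]
 [ 0.72002301 -0.42885545 -0.54557297]
 [-0.46191419  0.29053097 -0.83798988]] [-194.18218255 -434.89046387 1498.08920321]
side 403.92147993233533 279.7898849768488 206.6455321364361 [[ 0.97676509 -0.21307396  0.02300953]
 [-0.11191373 -0.59867951 -0.79313187]
 [ 0.18277108  0.77212844 -0.60861515]] [-562.77806669   35.95467812 1053.35184906]
wrist 334.68500093816914 284.4015661531362 205.67716511274477 [[ 0.34073033  0.94016012 -0.00133842]
 [ 0.90333863 -0.32699041  0.27759068]
 [ 0.26054204 -0.09579261 -0.96069851]] [-623.23541437  -35.99288706  378.0631189 ]
```

View pics/scene0.png

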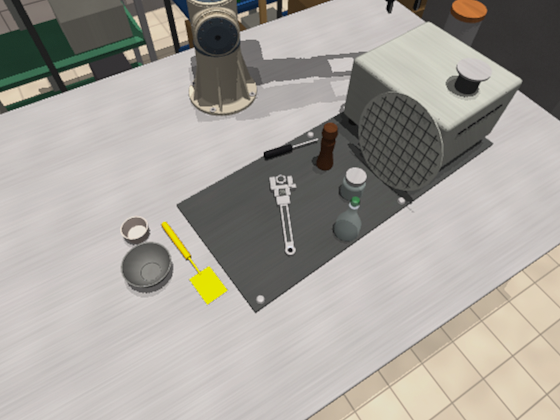

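View pics/wrist0.png

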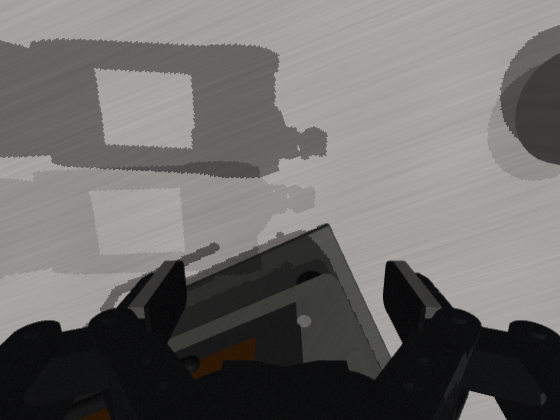

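The scene view shows the wrench with its nut at about (281,180) and handle end at (290,250). The mill is at (327,147), the screwdriver at (290,150), the jar at (354,185) and the cruet at (348,225). The wrist camera isn't over the wrench yet.

```bash
cat > h.py <<'E'
from rig import *
import numpy as np, cv2
def ray(m,u,v,z):
    R=np.array(m['R']);t=np.array(m['t']);c=-R.T@t
    d=R.T@np.array([(u-m['cx'])/m['fx'],(v-m['cy'])/m['fy'],1]);return c+d*(z-c[2])/d[2]
def proj(m,X):
    p=np.array(m['R'])@np.array(X,float)+m['t'];return np.array([m['cx']+m['fx']*p[0]/p[2],m['cy']+m['fy']*p[1]/p[2]])
E
python3 - <<'E'
from h import *
np.set_printoptions(precision=1,suppress=True)
m=camera_model('scene')
for n,u,v,z in (('nut',281,180,30),('end',290,250,23),('mill',325,166,10),('scrw',280,153,20),('scr tip',318,141,20),('cruet',346,237,10),('jar',352,196,10)): print(n,ray(m,u,v,z))
s=camera_model('side');n=ray(m,281,180,30);e=ray(m,290,250,23);print(proj(s,n),proj(s,e))
E
python3 -c "
import cv2
a=cv2.imread('pics/side0.png');cv2.imwrite('pics/s1.png',a)"
```

```text
nut [474.3 -42.9  30. ]
end [ 687.3 -144.6   23. ]
mill [485.5 115.   10. ]
scrw [373.6  15.5  20. ]
scr tip [393.1 150.1  20. ]
cruet [728.3  17.9  10. ]
jar [623.  118.5  10. ]
[246.5 201. ] [333.4 217.1]
```

View pics/side0.png

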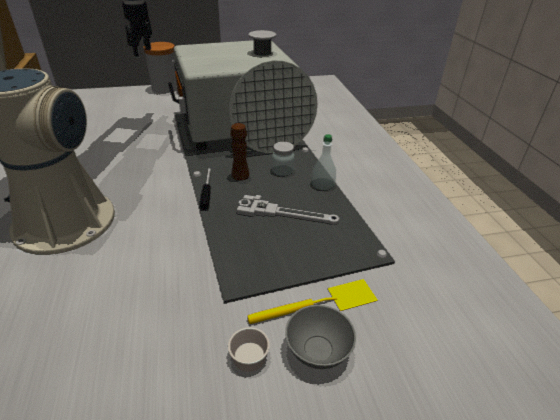

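step_arm:
  commands:
    - [[0, 0, -50], 0, 0]
    - [[0, 0, -50], 0, 0]
    - [[0, 0, -20], 0, 0]
    - [[-36, -36, 0], 0, 0]
    - [[-36, -36, 0], 0, 0]
    - [[-36, -36, 0], 0, 0]
    - [[-36, -36, 0], 0, 0]
    - [[-36, -36, 0], 0, 0]
    - [[-36, -36, 0], 0, 0]
    - [[-36, -36, 0], 0, 0]
    - [[-36, -36, 0], 0, 0]
    - [[-36, -36, 0], 0, 0]
    - [[-36, -36, 0], 0, 0]
    - [[-36, -36, 0], 0, 0]
    - [[-36, -36, 0], 0, 0]
  force: 20

```text
clock: 2.02
eef_pos: [477.2, 19.3, 527.2]
tcp_rot: [-3.138, 0.001, 2.8]
contact_force: [0.5, 0.5, 0.1]
opening: 0.0
```

step_arm:
  commands:
    - [[-32, -32, 40], 0.1, 0]
    - [[-32, -32, 40], 0, 0]
    - [[0, 0, 45], 0, 0]
    - [[0, 0, 45], 0, 0]
    - [[0, 0, 45], 0, 0]
    - [[0, 0, 0], 0, 0]

```text
clock: 2.78
eef_pos: [514.2, -72.4, 307.1]
tcp_rot: [-3.139, 0.004, 2.69]
contact_force: [0.2, -0.5, 1.3]
opening: 0.006
```

Run:
```python
from h import *
import json
s=sense();m=camera_model('wrist');f=grab_frame('wrist');cv2.imwrite('pics/w1.png',f)
json.dump({k:np.array(m[k]).tolist() for k in m},open('w1.json','w'))
print(s['clock'],s['eef_pos'],s['tcp_rot'],s['contact_force'])
```

```text
2.775 [514.18842403 -72.4330743  307.10722943] [-3.13891128  0.00445467  2.69049566] [ 0.15713795 -0.4995431   1.30561806]
```

View pics/w1.png

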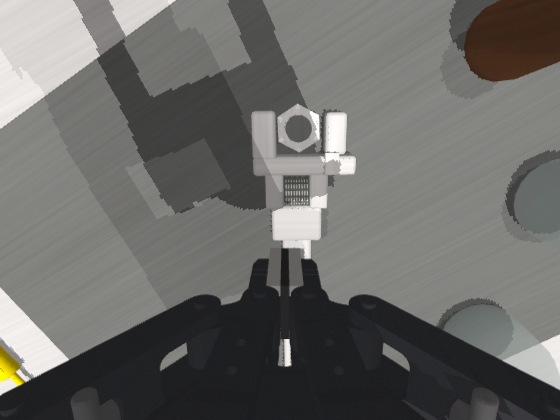

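Close view: nut centre (298,129), worm centre (297,190), neck (296,245). The left edge (253) is the fixed jaw and the right (347) is the moving jaw, with a gap on both sides of the nut.

Run:
```python
from h import *
import json
np.set_printoptions(precision=1,suppress=True)
m=json.load(open('w1.json'))
P=lambda u,v,z:ray(m,u,v,z)
nut=P(298,129,27);worm=P(297,190,32);L=P(276,129,27);Rr=P(325,129,27);neck=P(296,240,24)
print('nut',nut,'stud',P(298,128,30),'worm',worm,'L',L,'R',Rr,np.linalg.norm(L-Rr),'neck',neck)
d=worm-nut;print(np.linalg.norm(d[:2]),np.degrees(np.arctan2(d[1],d[0])))
# jaw/head left-edge direction: head left edges and right
a,b=P(253,112,27),P(253,172,27);e=(b-a);print('edge dir',np.degrees(np.arctan2(e[1],e[0])))
p=(neck-nut);print('neck dir',np.degrees(np.arctan2(p[1],p[0])))
# worm edges
print(P(283,190,32),P(311,190,32),P(297,175,32),P(297,206,32))
yaw=2.690;X=np.array([np.cos(yaw),np.sin(yaw)]);Y=np.array([np.sin(yaw),-np.cos(yaw)])
t=np.array([514.2,-72.4]);print('worm tool',X@(worm[:2]-t),Y@(worm[:2]-t),'fingertip proj',proj(m,[514.2,-72.4,134]))
sm=camera_model('scene')
for n,u,v,z in (('spat tip',208,285,0),('spat top',215,268,0),('bowl edge',172,265,30),('handle end',290,250,23)):print(n,ray(sm,u,v,z))
```

```text
nut [468.1 -41.1  27. ] stud [467.3 -40.9  30. ] worm [507.7 -60.8  32. ] L [461.2 -55.5  27. ] R [476.6 -23.5  27. ] 35.46817440721147 neck [546.7 -79.8  24. ]
44.18691820536423 -26.392227091678528
edge dir -27.361118155884885
neck dir -26.17323427056145
[503.1 -70.2  32. ] [512.2 -51.4  32. ] [497.4 -55.9  32. ] [518.9 -66.1  32. ]
worm tool 10.94424253684671 7.612964757990798 fingertip proj [287.6 265.1]
spat tip [ 654.  -380.3    0. ]
spat top [ 619.3 -342.2    0. ]
bowl edge [ 567.4 -439.3   30. ]
handle end [ 687.3 -144.6   23. ]
```

step_arm:
  commands:
    - [[2, 8, 40], 0.009, 0]
    - [[0, 0, 40], 0, 0]
    - [[0, 0, 8], 0, 0]
    - [[0, 0, 3], 0, 0]
    - [[0, 0, 0], 0, 0]

```text
clock: 3.45
eef_pos: [524.1, -65.2, 227.2]
tcp_rot: [3.138, 0.024, 2.682]
contact_force: [0.7, -0.0, -0.7]
opening: 0.0
```

step_arm:
  commands:
    - [[0, 0, 0], 0, 0]
    - [[0, 0, 0], 0, 0]

```text
clock: 3.7
eef_pos: [524.9, -65.4, 229.4]
tcp_rot: [3.136, 0.027, 2.682]
contact_force: [-0.1, 0.1, -0.4]
opening: 0.001
```

step_arm:
  commands:
    - [[7, 0, 0], 0, 0]
    - [[7, 0, 0], 0, 0]
    - [[0, 0, 3], 0, 0]
    - [[0, 0, 3], 0, 0]
    - [[0, 0, 3], 0, 0]
    - [[0, 0, 0], 0, 0]

```text
clock: 4.45
eef_pos: [511.4, -58.7, 219.5]
tcp_rot: [3.137, 0.027, 2.682]
contact_force: [0.2, 0.4, -1.3]
opening: -0.002
```

```bash
cat > tip.py <<'E'
from h import *
from scipy.spatial.transform import Rotation as Ro
np.set_printoptions(precision=2,suppress=True)
def show():
    s=sense();R=Ro.from_euler('xyz',s['tcp_rot']).as_matrix();tip=np.array(s['eef_pos'])+173*R[:,2]
    d=tip-[507.7,-60.8,32];a=np.radians(-26.4);w=np.array([[np.cos(a),np.sin(a)],[-np.sin(a),np.cos(a)]])
    print('t',s['clock'],'tip',tip,'rel worm_top in wrench xy',w@d[:2],'dz',d[2],'rot',s['tcp_rot'],'F',s['contact_force'],s['qpos'])
    return s,tip
if __name__=='__main__': show()
E
python3 tip.py
```

```text
t 4.45 tip [516.01 -60.    46.55] rel worm_top in wrench xy [7.09 4.41] dz 14.547717236825662 rot [3.14 0.03 2.68] F [ 0.2   0.44 -1.28] [-0.12  0.44  2.01 -0.01  0.66 -1.22]
```

step_arm:
  commands:
    - [[-1, -4.5, 3], 0, 0]
    - [[0, 0, 3], 0, 0]
    - [[0, 0, 3], 0, 0]
    - [[0, 0, 2], 0, 0]
    - [[0, 0, 0], 0, 0]

```text
clock: 5.08
eef_pos: [510.7, -63.8, 207.5]
tcp_rot: [3.137, 0.027, 2.681]
contact_force: [0.4, 0.6, 0.2]
opening: -0.001
```

```bash
python3 tip.py
python3 - <<'E'
from h import *
f=grab_frame('wrist');cv2.imwrite('pics/w2.png',f)
E
```

```text
t 5.075 tip [515.25 -65.08  34.6 ] rel worm_top in wrench xy [ 8.67 -0.47] dz 2.6022878067978183 rot [3.14 0.03 2.68] F [0.44 0.59 0.19] [-0.13  0.46  2.02 -0.01  0.63 -1.23]
```

View pics/w2.png

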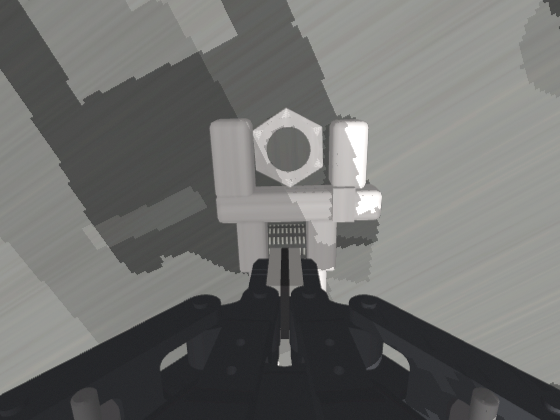

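The closed fingertips are centred on the worm's rear half, with the worm at (288,235) and the tips at (285,250). Next I press down slowly.

step_arm:
  commands:
    - [[1, 0.5, 1], 0, 0]
    - [[0, 0, 1], 0, 0]
    - [[0, 0, 0.5], 0, 0]

```text
clock: 5.5
eef_pos: [510.2, -62.8, 205.3]
tcp_rot: [3.136, 0.027, 2.682]
contact_force: [-0.9, -0.3, 5.5]
opening: 0.002
```

```bash
python3 tip.py
```

```text
t 5.5 tip [514.85 -64.08  32.4 ] rel worm_top in wrench xy [7.86 0.24] dz 0.39856544244995007 rot [3.14 0.03 2.68] F [-0.94 -0.28  5.55] [-0.12  0.46  2.02 -0.01  0.63 -1.23]
```

step_arm:
  commands:
    - [[0, 0, 0.5], 0, 0]

```text
clock: 5.62
eef_pos: [510.3, -62.8, 205.3]
tcp_rot: [3.136, 0.027, 2.682]
contact_force: [-2.0, -0.2, 10.2]
opening: -0.002
```

step_arm:
  commands:
    - [[0, 0, 0.5], 0, 0]

```text
clock: 5.75
eef_pos: [510.3, -62.8, 205.3]
tcp_rot: [3.136, 0.028, 2.682]
contact_force: [-1.5, -0.1, 9.9]
opening: -0.001
```

step_arm:
  commands:
    - [[0, 0, 1], 0, 0]

```text
clock: 5.88
eef_pos: [510.5, -62.9, 205.1]
tcp_rot: [3.136, 0.028, 2.682]
contact_force: [-4.0, -0.3, 16.3]
opening: 0.002
```

step_arm:
  commands:
    - [[1.5, 0, 0.7], 0, 0]
    - [[2, 0, 0.7], 0, 0]

```text
clock: 6.12
eef_pos: [508.9, -62.1, 205.4]
tcp_rot: [3.136, 0.033, 2.682]
contact_force: [0.4, -3.0, 4.5]
opening: 0.003
```

step_arm:
  commands:
    - [[2, 0, 0.7], 0, 0]
    - [[2, 0, 0.7], 0, 0]

```text
clock: 6.38
eef_pos: [507.1, -61.1, 205.3]
tcp_rot: [3.135, 0.039, 2.683]
contact_force: [1.3, -1.8, 5.3]
opening: -0.005
```

```bash
python3 tip.py
```

```text
t 6.375 tip [513.69 -62.98  32.44] rel worm_top in wrench xy [6.33 0.71] dz 0.4372974144206694 rot [3.13 0.04 2.68] F [ 1.32 -1.82  5.25] [-0.12  0.46  2.03 -0.01  0.61 -1.22]
```

step_arm:
  commands:
    - [[5, 0, 1.0], 0, 0]

```text
clock: 6.5
eef_pos: [503.9, -59.4, 205.1]
tcp_rot: [3.134, 0.043, 2.683]
contact_force: [1.0, -5.1, 11.3]
opening: -0.0
```

step_arm:
  commands:
    - [[5, 0, 1.0], 0, 0]

```text
clock: 6.62
eef_pos: [500.5, -57.8, 204.9]
tcp_rot: [3.134, 0.046, 2.684]
contact_force: [-1.2, -7.2, 11.2]
opening: 0.004
```

```bash
python3 tip.py
```

```text
t 6.625 tip [508.32 -60.13  32.06] rel worm_top in wrench xy [0.26 0.87] dz 0.06342211280940546 rot [3.13 0.05 2.68] F [-1.19 -7.18 11.21] [-0.12  0.45  2.05 -0.01  0.59 -1.22]
```

step_arm:
  commands:
    - [[5, -0.4, 1.1], 0, 0]

```text
clock: 6.75
eef_pos: [497.2, -56.5, 204.7]
tcp_rot: [3.133, 0.051, 2.684]
contact_force: [1.8, -4.3, 10.7]
opening: -0.003
```

step_arm:
  commands:
    - [[5, -0.4, 1.1], 0, 0]

```text
clock: 6.88
eef_pos: [493.8, -55.1, 204.4]
tcp_rot: [3.132, 0.055, 2.684]
contact_force: [1.5, -2.6, 6.8]
opening: -0.001
```

```bash
python3 tip.py;python3 - <<'E'
from h import *
f=grab_frame('wrist');cv2.imwrite('pics/w3.png',f)
E
```

```text
t 6.875 tip [503.02 -57.8   31.71] rel worm_top in wrench xy [-5.53  0.61] dz -0.29429614617802713 rot [3.13 0.05 2.68] F [ 1.46 -2.58  6.84] [-0.11  0.44  2.07 -0.02  0.58 -1.21]
```

View pics/w3.png

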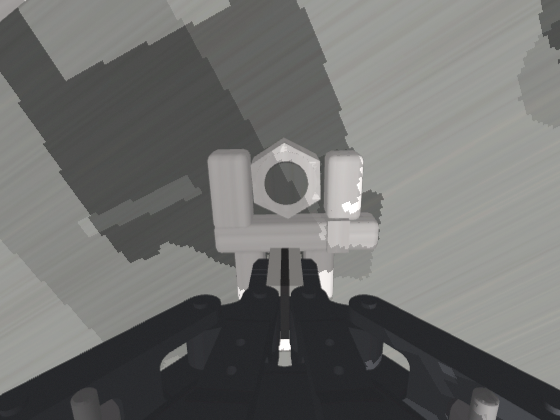

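step_arm:
  commands:
    - [[5, -0.4, 1.2], 0, 0]

```text
clock: 7.05
eef_pos: [489.4, -53.2, 203.4]
tcp_rot: [3.131, 0.056, 2.684]
contact_force: [-0.6, -0.1, -0.3]
opening: -0.001
```

step_arm:
  commands:
    - [[0, 0, -6], 0, 0]
    - [[0, 0, -6], 0, 0]
    - [[-12, 0, 0], 0, 0]
    - [[-12, 0, 0], 0, 0]
    - [[0, 0, 0], 0, 0]

```text
clock: 7.68
eef_pos: [511.9, -64.3, 217.6]
tcp_rot: [3.131, 0.056, 2.684]
contact_force: [-0.1, 0.0, 0.2]
opening: 0.001
```

```bash
python3 tip.py
```

```text
t 7.675 tip [521.37 -67.05  44.9 ] rel worm_top in wrench xy [15.02  0.48] dz 12.900165804174947 rot [3.13 0.06 2.68] F [-0.05  0.01  0.21] [-0.13  0.44  2.02 -0.01  0.62 -1.23]
```

step_arm:
  commands:
    - [[0, 0, -50], 0, 0]
    - [[0, 0, 0], 0, 0]
    - [[0, 0, 0], 0, 0]

```text
clock: 8.05
eef_pos: [508.9, -63.8, 267.0]
tcp_rot: [3.132, 0.053, 2.683]
contact_force: [-0.4, 1.4, 0.2]
opening: 0.004
```

step_arm:
  commands:
    - [[0, 0, 20], 0, 0]
    - [[0, 0, 20], 0, 0]
    - [[0, 0, 5], 0, 0]
    - [[0, 0, 0], 0, 0]

```text
clock: 8.55
eef_pos: [510.2, -64.4, 218.3]
tcp_rot: [3.134, 0.049, 2.683]
contact_force: [1.0, 0.2, 0.6]
opening: -0.002
```

step_arm:
  commands:
    - [[3, 0, 5], 0, 0]
    - [[3, 0, 4], 0, 0]
    - [[0, 0, 3], 0, 0]
    - [[0, 0, 1], 0, 0]

```text
clock: 9.05
eef_pos: [505.3, -61.8, 205.3]
tcp_rot: [3.133, 0.051, 2.683]
contact_force: [-0.0, 1.1, 6.1]
opening: -0.003
```

```bash
python3 tip.py
```

```text
t 9.05 tip [513.81 -64.32  32.5 ] rel worm_top in wrench xy [ 7.03 -0.44] dz 0.503271852797468 rot [3.13 0.05 2.68] F [-0.03  1.13  6.13] [-0.12  0.46  2.04 -0.02  0.6  -1.22]
```

step_arm:
  commands:
    - [[2, 0, 0.8], 0, 0]
    - [[7, -0.2, 1.1], 0, 0]

```text
clock: 9.3
eef_pos: [499.7, -58.9, 204.8]
tcp_rot: [3.132, 0.058, 2.684]
contact_force: [0.8, -5.0, 11.6]
opening: -0.002
```

step_arm:
  commands:
    - [[7, -0.2, 1.2], 0, 0]

```text
clock: 9.43
eef_pos: [494.8, -56.7, 204.5]
tcp_rot: [3.131, 0.063, 2.685]
contact_force: [0.2, -6.3, 11.3]
opening: 0.0
```

```bash
python3 tip.py
```

```text
t 9.425 tip [505.27 -59.88  31.87] rel worm_top in wrench xy [-2.58 -0.26] dz -0.12781469627509523 rot [3.13 0.06 2.68] F [ 0.24 -6.27 11.35] [-0.11  0.44  2.07 -0.02  0.57 -1.21]
```

step_arm:
  commands:
    - [[6, -0.8, 1.2], 0, 0]
    - [[0, 0, -5], 0, 0]
    - [[0, 0, -5], 0, 0]
    - [[-10, 0, 0], 0, 0]
    - [[-9, 0, 0], 0, 0]
    - [[0, 0, 3], 0, 0]

```text
clock: 10.18
eef_pos: [509.0, -64.1, 213.7]
tcp_rot: [3.13, 0.069, 2.685]
contact_force: [-0.9, -0.9, 0.5]
opening: 0.003
```

```bash
python3 tip.py
```

```text
t 10.175 tip [520.56 -67.49  41.13] rel worm_top in wrench xy [14.49 -0.28] dz 9.130059701574368 rot [3.13 0.07 2.68] F [-0.88 -0.91  0.48] [-0.12  0.44  2.04 -0.02  0.6  -1.22]
```

step_arm:
  commands:
    - [[3, 0, 4], 0, 0]
    - [[2, 0, 3], 0, 0]
    - [[0, 0, 1.5], 0, 0]
    - [[0, 0, 1], 0, 0]

```text
clock: 10.68
eef_pos: [505.7, -62.4, 204.9]
tcp_rot: [3.13, 0.071, 2.685]
contact_force: [-3.2, -4.1, 18.5]
opening: -0.0
```

```bash
python3 tip.py;python3 - <<'E'
from h import *
f=grab_frame('wrist');cv2.imwrite('pics/w4.png',f)
a=[cv2.imread(f'pics/w{i}.png')[90:300,180:400] for i in (2,3,4)]
cv2.imwrite('pics/c4.png',cv2.resize(np.hstack(a),(792,252)))
E
```

```text
t 10.675 tip [517.68 -66.02  32.35] rel worm_top in wrench xy [11.26 -0.24] dz 0.3460646506499927 rot [3.13 0.07 2.69] F [-3.16 -4.07 18.5 ] [-0.12  0.45  2.05 -0.02  0.57 -1.22]
```

View pics/c4.png

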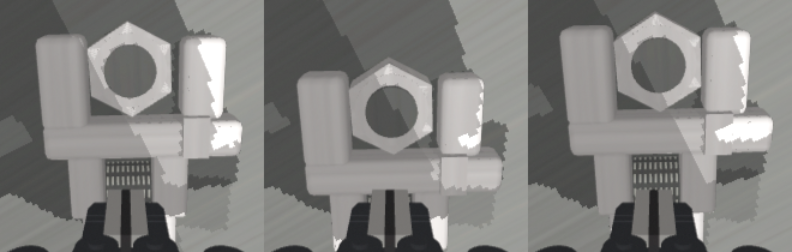

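The three panels show the moving jaw approaching the nut, and the remaining gap is small. Another stroke.

step_arm:
  commands:
    - [[3, 0, 0.5], 0, 0]
    - [[7, -0.2, 1.0], 0, 0]

```text
clock: 10.98
eef_pos: [498.7, -59.3, 204.8]
tcp_rot: [3.129, 0.079, 2.686]
contact_force: [0.4, -5.7, 13.2]
opening: 0.004
```

step_arm:
  commands:
    - [[7, -0.3, 1.2], 0, 0]

```text
clock: 11.1
eef_pos: [493.5, -57.0, 204.2]
tcp_rot: [3.128, 0.084, 2.687]
contact_force: [0.6, -5.5, 15.7]
opening: -0.001
```

step_arm:
  commands:
    - [[6, -0.3, 1.2], 0, 0]

```text
clock: 11.22
eef_pos: [489.2, -55.1, 203.8]
tcp_rot: [3.127, 0.088, 2.687]
contact_force: [0.5, -5.6, 14.7]
opening: -0.0
```

```bash
python3 tip.py
```

```text
t 11.225 tip [504.01 -59.59  31.51] rel worm_top in wrench xy [-3.85 -0.56] dz -0.48915448082198054 rot [3.13 0.09 2.69] F [ 0.5  -5.63 14.73] [-0.11  0.43  2.09 -0.03  0.53 -1.2 ]
```

step_arm:
  commands:
    - [[6, -0.3, 1.2], 0, 0]

```text
clock: 11.35
eef_pos: [484.5, -53.1, 203.0]
tcp_rot: [3.126, 0.092, 2.688]
contact_force: [1.0, -0.5, 2.8]
opening: -0.001
```

step_arm:
  commands:
    - [[0, 0, -5], 0, 0]
    - [[0, 0, -5], 0, 0]
    - [[-10, 0, 0], 0, 0]
    - [[-9, 0, 0], 0, 0]
    - [[0, 0, 5], 0, 0]
    - [[0, 0, 0], 0, 0]

```text
clock: 12.1
eef_pos: [502.0, -61.7, 209.5]
tcp_rot: [3.127, 0.09, 2.688]
contact_force: [-0.4, 0.4, 0.1]
opening: -0.001
```

```bash
python3 tip.py;python3 - <<'E'
from h import *
m=camera_model('wrist');f=grab_frame('wrist');cv2.imwrite('pics/w5.png',f)
cv2.imwrite('pics/c5.png',cv2.resize(f[80:260,200:380],(600,600),interpolation=cv2.INTER_CUBIC))
import json;json.dump({k:np.array(m[k]).tolist() for k in m},open('w5.json','w'))
E
```

```text
t 12.1 tip [517.13 -66.23  37.2 ] rel worm_top in wrench xy [10.86 -0.67] dz 5.198276602734069 rot [3.13 0.09 2.69] F [-0.44  0.38  0.06] [-0.12  0.44  2.06 -0.03  0.55 -1.21]
```

View pics/c5.png

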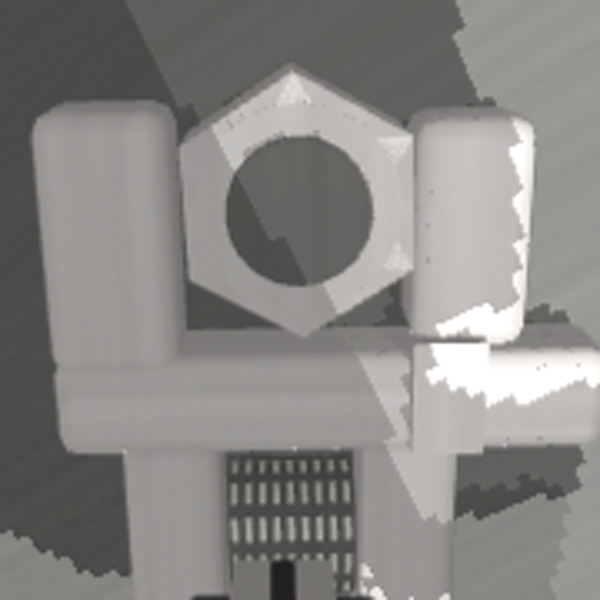

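The jaws nearly touch the nut, with its flats at 184 and 412 and only a few crop pixels of gap left. One more stroke, watching for the stall (rub force above 3 N).

step_arm:
  commands:
    - [[1, 0.5, 4], 0, 0]
    - [[1, 0, 1.2], 0, 0]
    - [[1, 0, 0.5], 0, 0]
    - [[7, -0.2, 1.0], 0, 0]

```text
clock: 12.65
eef_pos: [496.4, -58.2, 204.5]
tcp_rot: [3.125, 0.1, 2.689]
contact_force: [-0.1, -5.0, 15.8]
opening: -0.002
```

step_arm:
  commands:
    - [[6, -0.3, 1.1], 0, 0]

```text
clock: 12.78
eef_pos: [492.3, -56.2, 204.1]
tcp_rot: [3.124, 0.105, 2.689]
contact_force: [1.9, -4.2, 12.9]
opening: -0.001
```

step_arm:
  commands:
    - [[6, -0.3, 1.1], 0, 0]

```text
clock: 12.9
eef_pos: [488.3, -54.2, 203.7]
tcp_rot: [3.123, 0.109, 2.689]
contact_force: [0.9, -4.1, 11.8]
opening: -0.0
```

```bash
python3 tip.py
```

```text
t 12.9 tip [506.72 -59.58  31.73] rel worm_top in wrench xy [-1.42  0.66] dz -0.2687691963706129 rot [3.12 0.11 2.69] F [ 0.9  -4.08 11.76] [-0.11  0.43  2.1  -0.04  0.5  -1.19]
```

step_arm:
  commands:
    - [[6, -0.3, 1.2], 0, 0]

```text
clock: 13.02
eef_pos: [484.4, -52.3, 203.1]
tcp_rot: [3.122, 0.115, 2.69]
contact_force: [0.4, -6.1, 13.0]
opening: 0.001
```

step_arm:
  commands:
    - [[5, -0.3, 1.2], 0, 0]

```text
clock: 13.15
eef_pos: [481.1, -50.8, 202.4]
tcp_rot: [3.12, 0.119, 2.69]
contact_force: [1.2, -2.4, 6.7]
opening: 0.003
```

step_arm:
  commands:
    - [[0, 0, -5], 0, 0]
    - [[0, 0, -5], 0, 0]
    - [[-10, 0, 0], 0, 0]
    - [[-9, 0, 0], 0, 0]
    - [[0, 0, 5], 0, 0]
    - [[0, 0, 0], 0, 0]

```text
clock: 13.9
eef_pos: [498.5, -59.4, 209.6]
tcp_rot: [3.121, 0.118, 2.69]
contact_force: [0.3, 0.4, -0.1]
opening: -0.002
```

```bash
python3 tip.py;python3 - <<'E'
from h import *
f=grab_frame('wrist');cv2.imwrite('pics/w6.png',f)
a=cv2.imread('pics/w5.png')
# edge profile rows across jaws/nut
for n,i in (('5',a),('6',f)):
    g=cv2.cvtColor(i,cv2.COLOR_BGR2GRAY)
    print(n,[g[r,246:262].tolist() for r in (140,146)],[g[r,314:334].tolist() for r in (140,146)])
E
```

```text
t 13.9 tip [518.42 -65.    37.8 ] rel worm_top in wrench xy [11.47  1.  ] dz 5.798814610338411 rot [3.12 0.12 2.69] F [ 0.28  0.43 -0.14] [-0.11  0.43  2.08 -0.04  0.52 -1.2 ]
5 [[152, 146, 143, 138, 131, 124, 118, 113, 99, 151, 152, 152, 153, 154, 154, 153], [151, 148, 144, 140, 134, 126, 119, 115, 100, 127, 157, 156, 156, 154, 154, 152]] [[195, 193, 192, 191, 191, 192, 192, 189, 189, 186, 152, 161, 173, 177, 181, 185, 188, 190, 191, 192], [193, 192, 191, 190, 192, 192, 190, 189, 188, 186, 156, 163, 173, 177, 182, 187, 188, 190, 190, 190]]
6 [[147, 143, 139, 133, 129, 146, 151, 152, 151, 152, 153, 152, 151, 151, 151, 151], [148, 144, 140, 135, 129, 134, 155, 155, 155, 153, 152, 151, 151, 151, 151, 150]] [[188, 189, 191, 190, 189, 189, 186, 144, 169, 175, 178, 182, 186, 188, 188, 190, 190, 190, 191, 192], [189, 190, 190, 186, 185, 186, 183, 158, 170, 175, 178, 162, 186, 188, 187, 188, 190, 190, 191, 193]]
```

step_arm:
  commands:
    - [[2, -0.7, 4.5], 0, 0]
    - [[1, 0, 1.2], 0, 0]
    - [[1, 0, 0.5], 0, 0]
    - [[6, -0.2, 1.0], 0, 0]

```text
clock: 14.45
eef_pos: [493.2, -57.3, 204.3]
tcp_rot: [3.119, 0.13, 2.692]
contact_force: [0.3, -9.6, 17.6]
opening: -0.001
```

```bash
python3 tip.py
```

```text
t 14.45 tip [515.11 -63.51  32.76] rel worm_top in wrench xy [7.85 0.87] dz 0.7571591254484531 rot [3.12 0.13 2.69] F [ 0.27 -9.64 17.62] [-0.11  0.43  2.1  -0.05  0.48 -1.19]
```

step_arm:
  commands:
    - [[5, -0.3, 1.1], 0, 0]

```text
clock: 14.58
eef_pos: [490.5, -56.2, 204.0]
tcp_rot: [3.117, 0.136, 2.692]
contact_force: [2.5, -8.0, 12.5]
opening: -0.003
```

```bash
python3 tip.py
```

```text
t 14.575 tip [513.45 -62.66  32.66] rel worm_top in wrench xy [5.98 0.9 ] dz 0.6631563133712746 rot [3.12 0.14 2.69] F [ 2.54 -8.03 12.51] [-0.11  0.43  2.1  -0.05  0.47 -1.19]
```

step_arm:
  commands:
    - [[5, -0.5, 1.1], 0, 0]

```text
clock: 14.7
eef_pos: [487.9, -55.0, 203.7]
tcp_rot: [3.116, 0.143, 2.692]
contact_force: [3.6, -2.6, 10.8]
opening: 0.0
```

```bash
python3 tip.py
```

```text
t 14.7 tip [512.02 -61.67  32.48] rel worm_top in wrench xy [4.26 1.14] dz 0.48390147857449506 rot [3.12 0.14 2.69] F [ 3.62 -2.64 10.84] [-0.11  0.43  2.11 -0.05  0.46 -1.19]
```

step_arm:
  commands:
    - [[5, -0.3, 1.3], 0, 0]

```text
clock: 14.82
eef_pos: [485.5, -53.7, 203.2]
tcp_rot: [3.114, 0.15, 2.692]
contact_force: [1.8, -5.2, 13.1]
opening: -0.004
```

step_arm:
  commands:
    - [[5, -0.3, 1.3], 0, 0]

```text
clock: 14.95
eef_pos: [483.3, -52.5, 202.8]
tcp_rot: [3.112, 0.157, 2.693]
contact_force: [2.9, -6.4, 13.7]
opening: -0.002
```

```bash
python3 tip.py;python3 - <<'E'
from h import *
f=grab_frame('wrist');cv2.imwrite('pics/w7.png',f)
cv2.imwrite('pics/c7.png',cv2.resize(np.hstack([cv2.imread('pics/w6.png')[80:280,195:375],f[80:280,195:375]]),(792,440),interpolation=cv2.INTER_CUBIC))
E
```

```text
t 14.95 tip [509.89 -59.54  31.98] rel worm_top in wrench xy [1.4 2.1] dz -0.01547871343345264 rot [3.11 0.16 2.69] F [ 2.94 -6.44 13.69] [-0.1   0.42  2.13 -0.06  0.44 -1.17]
```

View pics/c7.png

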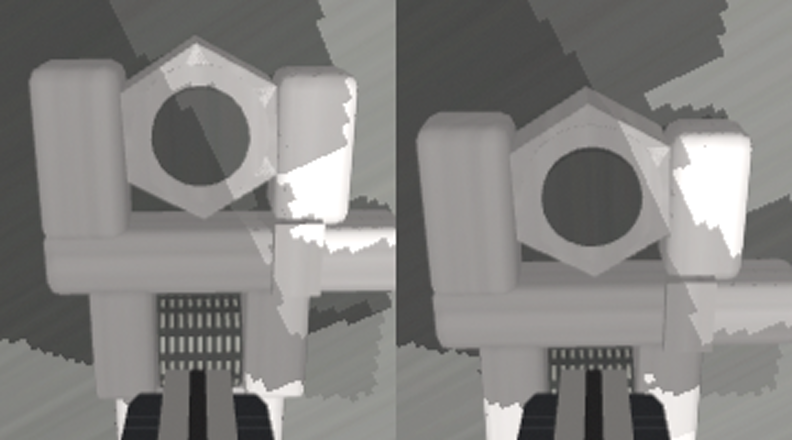

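The jaws touch both flats with no gap left, and the rub force rose while the tip slowed, so they are snug. I'll lift off and go to the +y side of the handle.

step_arm:
  commands:
    - [[0, 0, -10], 0, 0]
    - [[0, 0, -15], 0, 0]
    - [[-20, 5, 0], 0, 0]
    - [[-20, 5, 0], 0, 0]
    - [[-20, 5, 0], 0, 0]
    - [[-20, 5, 0], 0, 0]
    - [[-15, 6, 0], 0, 0]
    - [[-10, 5, 0], 0, 0]
    - [[0, 0, 0], 0, 0]

```text
clock: 16.12
eef_pos: [585.6, -67.5, 249.0]
tcp_rot: [3.113, 0.153, 2.693]
contact_force: [0.0, 0.4, -0.3]
opening: -0.0
```

```bash
cat > tip2.py <<'E'
from h import *
from scipy.spatial.transform import Rotation as Ro
import sys
np.set_printoptions(precision=2,suppress=True)
s=sense();R=Ro.from_euler('xyz',s['tcp_rot']).as_matrix();tip=np.array(s['eef_pos'])+173*R[:,2]
d=tip-[467.7,-41,10]
print('t',s['clock'],'tip',tip,'radius',np.hypot(*d[:2]),'bearing deg',np.degrees(np.arctan2(d[1],d[0])),'rot',s['tcp_rot'],'F',s['contact_force'])
a=np.radians(float(sys.argv[1]) if len(sys.argv)>1 else -26.4)
print('wrench-frame',[np.cos(a)*d[0]+np.sin(a)*d[1],-np.sin(a)*d[0]+np.cos(a)*d[1]],d[2])
E
python3 tip2.py
```

```text
t 16.125 tip [611.42 -74.34  78.12] radius 147.53990991767316 bearing deg -13.060710657007872 rot [3.11 0.15 2.69] F [ 0.    0.41 -0.33]
wrench-frame [np.float64(143.5594148047998), np.float64(34.039968264064825)] 68.11822971034701
```

step_arm:
  commands:
    - [[-3, 0, 20], 0, 0]
    - [[-3, 0, 18], 0, 0]
    - [[0, 0, 12], 0, 0]
    - [[0, 0, 6], 0, 0]
    - [[0, 0, 3], 0, 0]
    - [[0, 0, 0], 0, 0]

```text
clock: 16.88
eef_pos: [598.3, -72.4, 185.4]
tcp_rot: [3.114, 0.147, 2.694]
contact_force: [0.4, 0.6, -0.6]
opening: 0.001
```

```bash
python3 tip2.py; python3 -c "
from h import *
cv2.imwrite('pics/w8.png',grab_frame('wrist'))"
```

```text
t 16.875 tip [623.21 -79.21  14.34] radius 160.13518517385643 bearing deg -13.804813932896721 rot [3.11 0.15 2.69] F [ 0.39  0.65 -0.59]
wrench-frame [np.float64(156.28154582101277), np.float64(34.91927786280772)] 4.337690076032828
```

View pics/w8.png

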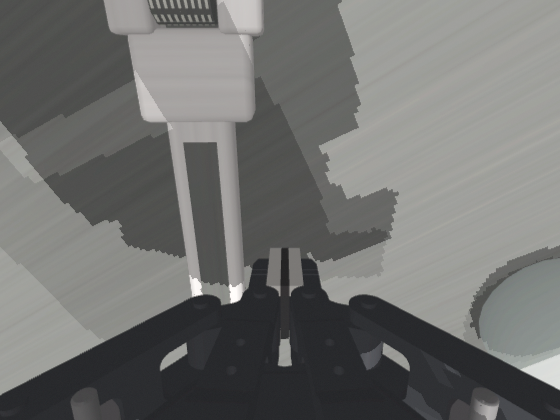

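The handle's near edge is at column 243 and the fingertip's left edge at 268, so the gap is about 12 mm. The jar at the right is clear. Next I make contact.

step_arm:
  commands:
    - [[0, -6, -0.2], 0, 0]
    - [[0, -4, -0.2], 0, 0]
    - [[0, -3, -0.1], 0, 0]

```text
clock: 17.3
eef_pos: [593.1, -84.3, 187.1]
tcp_rot: [3.113, 0.151, 2.693]
contact_force: [1.4, 4.1, -0.3]
opening: 0.001
```

step_arm:
  commands:
    - [[0, -4, -0.1], 0.02, 0]

```text
clock: 17.42
eef_pos: [591.5, -88.0, 187.4]
tcp_rot: [3.109, 0.151, 2.672]
contact_force: [2.6, 4.0, 0.2]
opening: -0.002
```

step_arm:
  commands:
    - [[0, -6, -0.1], 0.03, 0]

```text
clock: 17.55
eef_pos: [589.1, -93.5, 187.5]
tcp_rot: [3.104, 0.15, 2.64]
contact_force: [3.1, 3.9, -1.5]
opening: -0.004
```

```bash
python3 tip2.py
```

```text
t 17.55 tip [ 614.93 -100.24   16.56] radius 158.70351450941297 bearing deg -21.918777136234368 rot [3.1  0.15 2.64] F [ 3.1   3.86 -1.46]
wrench-frame [np.float64(158.21835676029028), np.float64(12.399883133036425)] 6.563707891407773
```

step_arm:
  commands:
    - [[0.3, -10, 0], 0.063, 0]
    - [[0.3, -10, 0], 0.063, 0]
    - [[0.3, -10, 0], 0.063, 0]

```text
clock: 17.92
eef_pos: [574.1, -119.8, 187.4]
tcp_rot: [3.071, 0.146, 2.439]
contact_force: [3.7, 5.4, 2.0]
opening: 0.005
```

```bash
python3 tip2.py
```

```text
t 17.925 tip [ 601.25 -126.69   16.72] radius 158.67948686790103 bearing deg -32.6864593097987 rot [3.07 0.15 2.44] F [3.65 5.4  2.05]
wrench-frame [np.float64(157.72532508334334), np.float64(-17.37530949405066)] 6.720024970157397
```

step_arm:
  commands:
    - [[0.5, -15, 0], 0.09, 0]
    - [[0.5, -15, 0], 0.09, 0]
    - [[0.5, -15, 0], 0.09, 0]

```text
clock: 18.3
eef_pos: [545.2, -151.5, 187.2]
tcp_rot: [3.022, 0.129, 2.153]
contact_force: [5.6, 12.9, 11.3]
opening: 0.001
```

```bash
python3 tip2.py
```

```text
t 18.3 tip [ 574.6  -158.57   16.87] radius 158.9017022984288 bearing deg -47.71971858376161 rot [3.02 0.13 2.15] F [ 5.55 12.95 11.34]
wrench-frame [np.float64(148.02744830533385), np.float64(-57.77218657407909)] 6.874735318630769
```

step_arm:
  commands:
    - [[0.3, -7, -1], 0.04, 0]

```text
clock: 18.42
eef_pos: [539.4, -155.7, 188.1]
tcp_rot: [3.015, 0.126, 2.109]
contact_force: [3.6, 2.1, -0.9]
opening: 0.001
```

step_arm:
  commands:
    - [[0.3, -8, -0.5], 0.05, 0]

```text
clock: 18.55
eef_pos: [532.9, -160.2, 188.2]
tcp_rot: [3.006, 0.121, 2.056]
contact_force: [4.0, 1.1, 0.1]
opening: -0.001
```

```bash
python3 tip2.py
```

```text
t 18.55 tip [ 563.15 -167.57   18.07] radius 158.52320838219512 bearing deg -52.97980645024059 rot [3.01 0.12 2.06] F [4.03 1.09 0.07]
wrench-frame [np.float64(141.7692061515336), np.float64(-70.93024589657658)] 8.072787846921557
```

step_arm:
  commands:
    - [[0.3, -9, -0.4], 0.056, 0]
    - [[0.3, -9, -0.4], 0.056, 0]
    - [[0.3, -9, -0.4], 0.056, 0]
    - [[0.3, -9, -0.4], 0.056, 0]

```text
clock: 19.05
eef_pos: [503.1, -176.2, 187.8]
tcp_rot: [2.969, 0.094, 1.819]
contact_force: [6.9, 4.9, 4.8]
opening: 0.003
```

```bash
python3 tip2.py
```

```text
t 19.05 tip [ 535.85 -184.47   18.17] radius 158.83702368839397 bearing deg -64.59123118913439 rot [2.97 0.09 1.82] F [6.9  4.94 4.81]
wrench-frame [np.float64(124.83820147883124), np.float64(-98.20704427747619)] 8.172499622284533
```

step_arm:
  commands:
    - [[0, -9, -0.6], 0.05, 0]
    - [[0, -9, -0.6], 0.05, 0]
    - [[0, -9, -0.6], 0.05, 0]
    - [[0, -9, -0.6], 0.05, 0]

```text
clock: 19.55
eef_pos: [472.1, -185.5, 187.6]
tcp_rot: [2.936, 0.063, 1.607]
contact_force: [7.5, 4.1, 4.0]
opening: -0.001
```

```bash
python3 tip2.py
```

```text
t 19.55 tip [ 507.69 -194.87   18.62] radius 158.97986606646876 bearing deg -75.4307833539549 rot [2.94 0.06 1.61] F [7.54 4.08 4.02]
wrench-frame [np.float64(104.23569780051533), np.float64(-120.03964811074712)] 8.61562309072184
```

step_arm:
  commands:
    - [[0, -8, -0.6], 0.05, 0]
    - [[0, -8, -0.6], 0.05, 0]

```text
clock: 19.8
eef_pos: [458.5, -187.5, 187.6]
tcp_rot: [2.922, 0.045, 1.503]
contact_force: [8.1, 1.7, 3.0]
opening: -0.001
```

```bash
python3 tip2.py -88; python3 -c "
from h import *
f=grab_frame('side');cv2.imwrite('pics/s2.png',f);
g=grab_frame('scene');cv2.imwrite('pics/sc2.png',g)"
```

```text
t 19.8 tip [ 495.66 -197.62   18.98] radius 159.09412127519948 bearing deg -79.87780210702329 rot [2.92 0.04 1.5 ] F [8.13 1.67 3.01]
wrench-frame [np.float64(157.49824728102524), np.float64(22.47757833337275)] 8.983756987484412
```

step_arm:
  commands:
    - [[0, 2, -0.5], 0, 0]
    - [[0, 10, 0], 0, 0]
    - [[0, 15, -5], 0, 0]
    - [[0, 5, -40], 0, 0]
    - [[0, 0, -50], 0, 0]
    - [[0, 0, -50], 0, 0]
    - [[-50, 40, 0], 0, 0]
    - [[-30, 40, 0], 0, 0]
    - [[0, 0, 0], 0, 0]
    - [[0, 0, 0], 0, 0]

```text
clock: 21.15
eef_pos: [535.0, -266.0, 367.6]
tcp_rot: [2.923, 0.047, 1.502]
contact_force: [0.4, 1.1, -1.0]
opening: -0.002
```

```bash
python3 -c "
from h import *
s=sense();print(s['clock'],s['eef_pos'],s['tcp_rot'],s['contact_force'])
m=camera_model('wrist');cv2.imwrite('pics/w9.png',grab_frame('wrist'))
import json;json.dump({k:np.array(m[k]).tolist() for k in m},open('w9.json','w'))
cv2.imwrite('pics/s3.png',grab_frame('side'))
cv2.imwrite('pics/sc3.png',grab_frame('scene'))
a=cv2.resize(cv2.imread('pics/sc3.png')[100:310,120:400],(800,600));cv2.imwrite('pics/c9.png',a)
"
```

```text
21.15 [ 535.00347254 -265.97366129  367.63857278] [2.92304572 0.04741679 1.50175201] [ 0.43286329  1.07648415 -1.04621991]
```

View pics/w9.png

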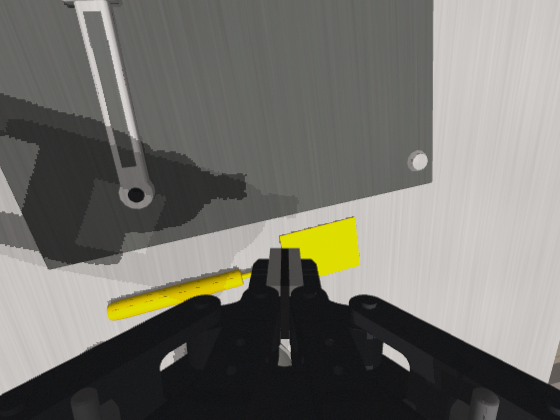

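The handle is free, with its end hole at (137,195) and its upper middle near (93,10). The spatula is untouched. Now I measure the angle.

Run:
```python
from h import *
import json
m=json.load(open('w9.json'))
a=ray(m,137,195,23);b=ray(m,92,5,23);d=a-b;n=np.array([467.7,-41]);e=a[:2]-n
print(a,b,'dir',np.degrees(np.arctan2(d[1],d[0])),'nut->hole',np.degrees(np.arctan2(e[1],e[0])),np.hypot(*e))
```

```text
[ 473.74353563 -283.16612304   23.        ] [ 470.93900942 -133.10854689   23.        ] dir -88.92928558527575 nut->hole -88.57041430460434 242.24152300905723
```

View pics/c9.png

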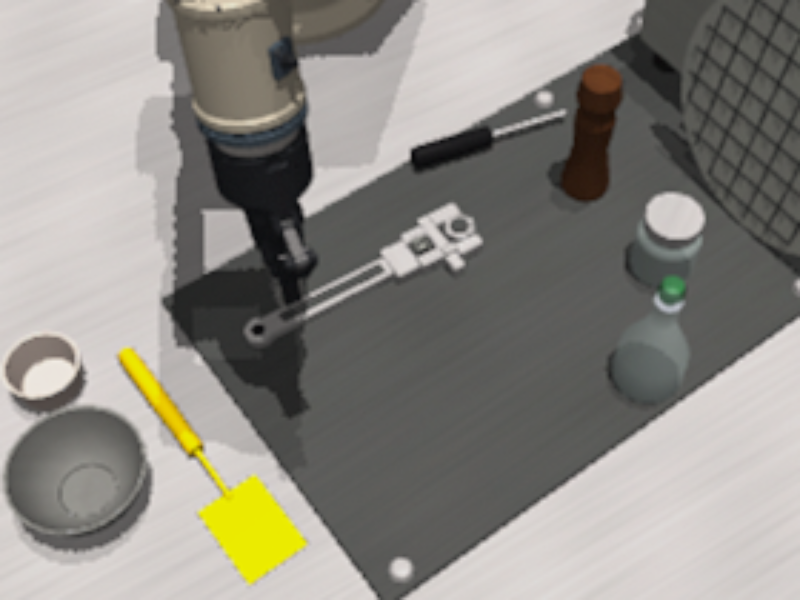

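```bash
python3 -c "
from rig import *
s=sense();print(s['clock'],s['contact_force'],s['qvel']);print(sign_off())"
```

```text
21.3 [-0.59818841  0.73816658  0.11753213] [-0.00025913 -0.00064751  0.00537643  0.00036722  0.00031192 -0.00220646]
the job is handed in; nothing more can be done
None
```

The jaws are snug on the nut, and I turned it about 62° clockwise with the handle. The job was handed in at 21.3 s, and no verdict came back.

- **Closing the jaws:** I rolled the worm in five strokes with the closed fingertips, pressing with roughly 5 to 18 N. On the fifth stroke the tip slowed and the rubbing force rose from about 3 N to between 4.5 and 6 N. The wrist picture then showed no gap between the jaws and the nut's flats.
- **Turning the nut:** I pushed the side of the handle about 158 mm from the nut, mostly with 4 to 10 N and briefly 18 N. Then I backed off and lifted clear.
- **Last checks:** The handle's bearing from the nut went from about -26.4° to between -88.6° and -88.9°. The wrench still lay flat around the nut and the fingers were off it. The other things looked in place in the last picture.

**Not confirmed:** I had no direct reading of the jaw joint or the nut angle. The fit is judged from pictures and the stall, and the nut's turn from the handle's angle. The nut-to-hole distance came out as 242 mm, but I had no reference to check it against.

**Tool tilt:** It drifted by up to about 0.2 rad during the rubbing and pushing, because the moves don't correct for tilt. I allowed for this when working out where the fingertip was.

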